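Unlatch the patch-bay flap and hold it at its balance point

ROBOT

A 7-joint arm with a two-finger parallel gripper is mounted at the origin on the work surface. World frame = base frame: x ahead of the robot, y to its left, z up, the work surface at z = 0. Lengths are in mm, angles in rad, forces in N, time in s.
With the tool pointing down it reaches from about 400 to 875 mm from the base axis. Payload 4.4 kg.
Tool frame: the origin (TCP) lies at the very end of the fingers, on their centre line; the grasp point (between the pads) lies 19 mm behind it; z points along the fingers, y is the line along which they close (so a half turn about z gives the same grasp; the last joint's range is limited). The gripper opens to 85 mm and grips with 20 to 120 N. Pads are 22 mm wide; open, the fingers measure 114 mm over their backs; the gripper's body (76 mm by 85 mm) begins 54 mm behind the grasp point. The pads swing forward as they close: fully open they stand 13 mm farther back than shut.
Start: joints at [1.141, 0.628, 0.038, 1.517, -0.027, 0.996, -0.02], TCP at [231.316, -607.462, 231.313] pointing down, gripper open.
Joint ranges: [-3.06, 3.06], [-0.37, 2.12], [-1.25, 1.32], [0.18, 2.47], [-1.1, 4.24], [0.23, 1.98], [-2.94, 2.94]. Speed limits (rad/s): [2.57, 2.57, 3.14, 3.14, 3.14, 3.14, 3.14].

INTERFACE

Orientations are given as [roll, pitch, yaw] about the fixed x, y, z axes, in that order (R = Rz(yaw) Ry(pitch) Rx(roll)).
In Python, from cell import sensors, get_image, camera_params, order gives the robot as it stands.
- The arm moves only by the shell command python3 -m inch 'ROWS' [OPENING]. ROWS is JSON, a list that holds one entry, the list of rows, each a list of 4 numbers: the shift along the tool's x, y, z in cm, then the turn about the tool's z in degrees. A call has 1 to 8 rows; each row is the pose to reach, as a shift and turn from the pose commanded when the call began, along the tool's axes at that moment; what a row does not reach only later rows make up. A row lasts 1/12 s, in which the tool goes at most 41.7 mm and 7.16 degrees, less where a joint would pass 70% of its speed; a pose out of reach is approached as far as the arm can. A call with a gripper value outside its range is refused whole. OPENING is the finger opening in cm, from 0 to 8.54, set as the call begins (- or left out, the last holds). The fingers move at their own pace and stop on an object; the grip force is fixed at half the most. Time passes only in rows, so rows that repeat a pose let the fingers close. It gives the time, the measured TCP pose, the force, the opening and the grip force at its end, in the units of the state.
- sensors.read_state(): the state, without advancing time (a new reading comes with each control period).
- get_image(name): name is "side" or "top" or "wrist"; returns the picture (384x512x3 uint8, blue, green, red); there is no depth.
- camera_params(name): a dict with "mtx" (3x3 intrinsics, pixels), "D" ([k1, k2, p1, p2, k3] as OpenCV has them; the pictures are not rectified), "rvec" (rotation vector, rad) and "tvec" (3), from world to camera coordinates, as OpenCV has them. Camera axes: x right, y down, z forward; pixel columns grow to the right and rows downward; lengths in mm; the calibration is good to about 2 mm. A picture is of the moment at which its call begins: read the wrist's pose just before it. camera_params takes no time and is no camera call; for the wrist camera it gives the pose at the moment of the call.
- order.finish_job(): hands the job in; it is judged then, once.
The state is a dict: "clock": time; "qpos": joint angles; "qd": joint speeds; "tau": joint torques, N m; "eef_pos": TCP position; "tool_rot": TCP orientation; "force": force on the tool from outside, world axes, zero at the start; "torque": the same for the moment, N m; "width": finger opening in mm; "gripper_force": force on a finger pad.
Only numpy, scipy, OpenCV 4.12 (cv2) and the standard library are available. Lean on these libraries where they do the work, as an engineer would, in place of code of your own. Each camera call takes 0.05 s, during which the arm holds its last target. There are 200 camera calls.

TASK

Turn the red latch on the patch bay clockwise until its nose lies along the white line, which frees the black flap, and leave it set there. Then grip the flap by the orange bar on its front edge, swing it up to its balance point, straight upright, without letting it go over backwards, and finish still gripping the bar with the flap held at rest there. Leave the other things on the shelf where they lie.

Things in the scene. Friction and masses are not known exactly. Their poses are not given: they have to be found in the camera images.
- bay: Fixed grey patch bay, a low case. Origin: on the shelf under the middle of the case; its x axis points from the front (flap's free edge, towards the robot) to the back (hinge), y to its left, z up; it starts turned by up to 15 degrees. Case 114 mm deep (x -52 to +62 mm), 216 mm wide, 60 mm high; a latch pod, 136 mm (x) by 82 mm (y) and 60 mm high, joins its right side (y -108 to -190 mm).
- latch (a joint): Angle of the red latch in rad about the upright axis, growing clockwise seen from above; 0 when nose and grip bar point along the bay's +y, over the flap. The white line painted on the pod lies at 1.05 rad (60 degrees). Travel -0.3 to 1.7; starts between -0.15 and 0.25. Stiff by friction (0.06 N m): it stays where it is left. Below about 0.8 rad the nose blocks the flap.
- latch_grip (a point): Middle of the latch's red grip bar, on the latch's turning axis (bay x 0, y -148 mm), 94.5 mm above the shelf. The grip bar is 50 mm long (in line with the nose; along this frame's y axis, which turns with the latch), 12 mm thick and 26 mm high (81.5 to 107.5 mm above the shelf). The nose below it is a strip 12 mm wide, reaching 55 mm from the axis, its top 73.5 mm above the shelf.
- flap (a joint): Angle of the black flap in rad: 0 shut (lying flat), growing as the front edge rises; 1.571 upright, which is its balance point; end stop 2.6, fallen over backwards. Starts shut. The hinge turns freely: let go more than about 1 degree off balance, it falls shut or over. Flap and bar weigh about 0.2 kg, and the mass varies.
- flap_hinge (a point): Middle of the flap's hinge axis, which runs along the bay's y axis, at bay x +55 mm, 63 mm above the shelf. The flap is a plate 100 mm deep, 200 mm wide, 6 mm thick, its free edge 105 mm from the hinge axis.
- flap_bar (a point): Orange grip bar on the flap (flap_c2 in the rules); this point is its middle; axes as the bay's when shut. Round, 14 mm thick, 30 mm long along y (parallel to the hinge), its middle 140 mm from the hinge axis in the flap's plane, carried on a 10 mm wide, 6 mm thick tab 35 mm out beyond the flap's free edge; 63 mm above the shelf when the flap is shut, 203 mm when upright. Pinched on its two flat ends (along y), it pivots between the fingertips.
- di_box: Bystander: silver DI box 110 x 80 x 42 mm, loose; origin under its centre.
- standoff_a: Bystander: white ceramic standoff, 30 mm across, 40 mm high, loose, standing; origin under its centre.
- standoff_b: Bystander: a second such standoff.
- mic_clip: Bystander: blue microphone clip about 65 x 30 x 22 mm, loose; origin under its centre.
- chrome_knob: Bystander: chrome knurled mounting knob, 26 mm across, 20 mm high, loose; origin under its centre.
- screwdriver: Bystander: yellow-handled screwdriver 160 mm long, lying loose.

How it is judged (in metres and radians):
On the way, in this order (a step that is already met when the one before it is completed fails the run):
1. the latch is turned to the white line (60 degrees, within 6 degrees) while the flap is still shut (value of joint latch between 0.95 and 1.15 rad and value of joint flap below 0.1 rad), for 0.2 s.
2. the flap is swung up more than half way (value of joint flap above 0.9 rad), for 0.05 s.
At the end, for the whole second after the job is handed in: The flap stands upright at its balance point (90 degrees, within 4.5 degrees), at rest (under 0.1 rad/s), gripped at its orange bar by the fingers (more than 2 N), and the latch is still at the white line (60 degrees, within 6 degrees) (value of joint flap between 1.491 and 1.651 rad and velocity of joint flap between -0.1 and 0.1 rad/s and contact force between the fingers and flap_c2 above 2 N and value of joint latch between 0.95 and 1.15 rad); the arm keeps its last pose, push and grip.
It fails at once if the flap goes over backwards (more than 25 degrees past upright) (value of joint flap above 2 rad).
It fails at once if a bystander is moved more than 25 mm (distance of any of di_box, standoff_a, standoff_b, mic_clip, chrome_knob, screwdriver from where it was at the start of the episode above 0.025 m).
It also fails if it takes over 54 s, if anything falls off the work surface, if the arm or the gripper's body presses on something with over 40 N, if the wrist force passes 120 N, or if a joint passes its speed limit or range.

## Working session

There is one attempt and no reset: what is moved stays moved. The work goes in short steps, Python scripts to look and compute and a shell command to move; the robot and the scene stay as the last step left them, time stands still between calls to the robot, and variables do not carry over. Pictures are saved under pics/ and viewed, at most 10 in all, crops included, and the job is handed in when it is done.

```bash
ls; mkdir -p pics
python3 - <<'E'
from cell import sensors,get_image,camera_params
import cv2,numpy as np
for n in("top","side"):
    im=get_image(n); cv2.imwrite(f"pics/{n}0.png",im)
    p=camera_params(n); R=cv2.Rodrigues(np.array(p["rvec"],float))[0]; print(n,np.array(p["mtx"]).tolist(),p["D"],(-R.T@np.array(p["tvec"]).ravel()).round(),R.round(2).tolist())
s=sensors.read_state(); print({k:np.round(v,3).tolist() for k,v in s.items()})
E
```

```text
pics
top [[354.62410134348335, 0.0, 257.1595609507541], [0.0, 354.62410134348335, 186.36866155486052], [0.0, 0.0, 1.0]] [-0.00879863  0.          0.          0.          0.        ] [ 312.  -36. 1259.] [[0.02, -1.0, -0.03], [-0.98, -0.01, -0.18], [0.18, 0.03, -0.98]]
side [[456.05255989486363, 0.0, 249.75423103748486], [0.0, 456.05255989486363, 200.36654129272566], [0.0, 0.0, 1.0]] [0.00087855 0.         0.         0.         0.        ] [-202.  839. 1043.] [[-0.76, -0.65, 0.0], [-0.42, 0.48, -0.77], [0.5, -0.58, -0.64]]
{'clock': 0.1, 'qpos': [1.141, 0.629, 0.038, 1.518, -0.027, 0.996, -0.02], 'qd': [0.001, -0.002, -0.001, -0.003, 0.0, -0.0, 0.001], 'tau': [0.003, -56.453, 1.23, -19.397, 0.011, 0.005, -0.0], 'eef_pos': [231.112, -606.889, 230.472], 'tool_rot': [-3.14, 0.0, 0.364], 'force': [0.559, -0.782, -0.199], 'torque': [0.036, -0.036, 0.011], 'gripper_force': 0.0, 'width': 85.629}
```

View pics/top0.png

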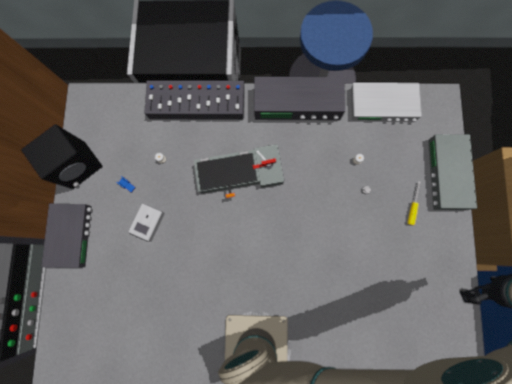

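View pics/side0.png

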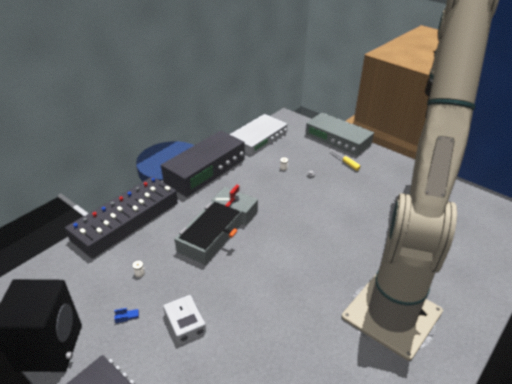

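Top view: the bay is at about (240,170), with the red latch at (265,163), the white line at (260,155) and the orange bar at (230,196). The side view has the orange bar at (233,233) and the red latch at (233,195). The bystanders are all well clear of the bay.

```bash
cat > h.py <<'E'
from cell import sensors,get_image,camera_params
import cv2,numpy as np
def ray(p,uv):
    R=cv2.Rodrigues(np.array(p["rvec"],float))[0]; t=np.array(p["tvec"],float).ravel()
    n=cv2.undistortPoints(np.array(uv,float).reshape(-1,1,2),np.array(p["mtx"]),np.array(p["D"]))[:,0]
    return -R.T@t, np.c_[n,np.ones(len(n))]@R
def onz(p,uv,z):
    c,d=ray(p,uv); return c+d*((z-c[2])/d[:,2])[:,None]
def mask(im,col):
    h=cv2.cvtColor(im,cv2.COLOR_BGR2HSV); H,S,V=h[...,0],h[...,1].astype(int),h[...,2]
    if col=="red": m=((H<5)|(H>172))&(S>150)&(V>70)
    if col=="orange": m=(H>=6)&(H<20)&(S>150)&(V>90)
    return m.astype(np.uint8)
def blobs(m,amin=8):
    n,l,s,c=cv2.connectedComponentsWithStats(m,connectivity=8)
    return [(s[i,4],c[i],np.argwhere(l==i)[:,::-1].astype(float)) for i in range(1,n) if s[i,4]>=amin]
E
python3 - <<'E'
from h import *
for n in("top","side"):
    im=cv2.imread(f"pics/{n}0.png"); p=camera_params(n)
    for c,z in(("red",94.5),("orange",63)):
        for a,ct,pts in blobs(mask(im,c)):
            w=onz(p,[ct],z)[0]; 
            r=cv2.minAreaRect(pts.astype(np.float32)); b=onz(p,cv2.boxPoints(r),z)[:,:2]
            print(n,c,a,ct.round(1),w.round(1),b.round().tolist())
im=cv2.imread("pics/top0.png")[135:215,180:300]; cv2.imwrite("pics/crop0.png",cv2.resize(im,(780,520),interpolation=cv2.INTER_CUBIC))
E
```

```text
top red 10 [170.2  86.5] [887.8 316.1  94.5] [[894.0, 321.0], [894.0, 314.0], [882.0, 313.0], [882.0, 320.0]]
top red 8 [199.   86.5] [888.  213.   94.5] [[888.0, 218.0], [894.0, 213.0], [888.0, 208.0], [882.0, 213.0]]
top red 9 [227.9  86.7] [887.5 110.1  94.5] [[886.0, 117.0], [894.0, 110.0], [888.0, 104.0], [881.0, 111.0]]
top red 79 [263.9 163.2] [609.6 -20.9  94.5] [[606.0, 20.0], [629.0, -56.0], [614.0, -60.0], [591.0, 15.0]]
top red 27 [ 33.4 294.1] [167.6 717.6  94.5] [[174.0, 726.0], [174.0, 710.0], [162.0, 708.0], [161.0, 725.0]]
top red 46 [ 12.5 327.5] [ 63.5 772.2  94.5] [[62.0, 787.0], [79.0, 771.0], [67.0, 756.0], [50.0, 772.0]]
top red 29 [ 28.4 336.6] [ 37.7 716.7  94.5] [[45.0, 726.0], [46.0, 709.0], [31.0, 707.0], [30.0, 724.0]]
top orange 30 [229.5 194.8] [505.3  95.7  63. ] [[508.0, 110.0], [515.0, 85.0], [503.0, 81.0], [496.0, 106.0]]
side red 63 [232.2 194.8] [604.8 -12.8  94.5] [[585.0, 43.0], [641.0, -61.0], [623.0, -63.0], [568.0, 40.0]]
side red 10 [ 94.2 213.5] [870.3 339.9  94.5] [[879.0, 338.0], [875.0, 334.0], [862.0, 342.0], [867.0, 347.0]]
side orange 35 [232.1 232.4] [507.   96.1  63. ] [[512.0, 110.0], [516.0, 77.0], [502.0, 81.0], [498.0, 113.0]]
```

View pics/crop0.png

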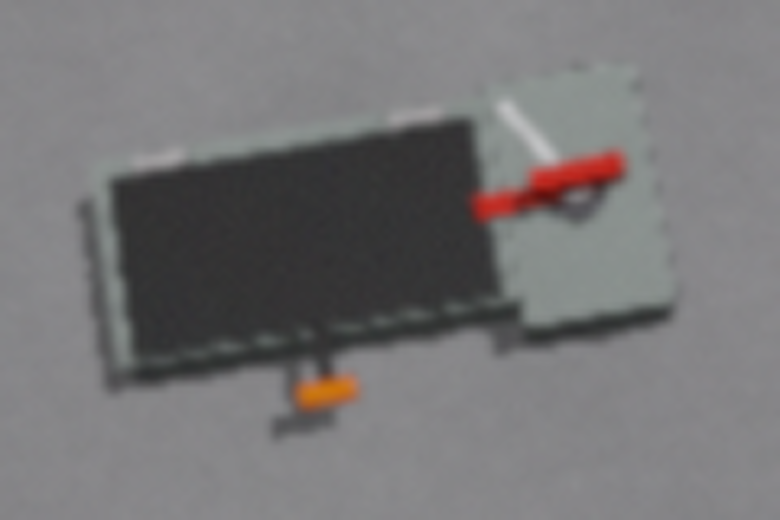

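```bash
cat >> h.py <<'E'
def need(xyz,yawdeg):
    "tool shift cm and turn deg to reach world xyz (mm), yaw (deg)"
    from scipy.spatial.transform import Rotation as Ro
    s=sensors.read_state(); R=Ro.from_euler("xyz",s["tool_rot"]).as_matrix()
    d=R.T@(np.array(xyz,float)-s["eef_pos"])/10; y=np.degrees(s["tool_rot"][2])
    print("t",round(s["clock"],2),"pos",np.round(s["eef_pos"],1),"rot",np.round(s["tool_rot"],3),"w",round(s["width"],1),"gf",round(s["gripper_force"],1),"F",np.round(s["force"],1),"q",np.round(s["qpos"],2)); print("need",d.round(2),"turn",round((y-yawdeg+180)%360-180,1))
E
python3 -m inch '[[[3.1,-2.4,-0.3,-5],[6.2,-4.8,-0.6,-10],[9.3,-7.2,-1,-15],[12.4,-9.6,-1.2,-20],[15.5,-12,-1.5,-25],[18.6,-14.4,-1.8,-30],[21.7,-16.8,-2.1,-35],[24.8,-19.2,-2.4,-40]]]' 8.5
python3 -c "from h import *; need([600,-15,270],100)"
```

```text
clock: 0.77
eef_pos: [395.2, -337.9, 255.3]
tool_rot: [-3.141, 0.0, 1.066]
force: [-0.2, -0.3, -0.7]
width: 84.8
gripper_force: 0.0
t 0.77 pos [ 395.2 -337.9  255.3] rot [-3.141  0.     1.066] w 84.8 gf 0.0 F [-0.2 -0.3 -0.7] q [ 0.78  0.42 -0.18  1.84  0.09  0.89  0.05]
need [38.17  2.31 -1.47] turn -38.9
```

```bash
python3 -m inch '[[[3.8,0.2,-0.2,-5],[7.6,0.4,-0.4,-10],[11.4,0.7,-0.6,-15],[15.2,0.9,-0.8,-20],[19,1.1,-1,-25],[22.8,1.4,-1.2,-30],[26.6,1.6,-1.4,-35],[30.4,1.8,-1.4,-39]]]' >/dev/null
python3 -c "from h import *; need([600,-15,270],100)"
```

```text
t 1.43 pos [559.3 -81.5 269.5] rot [3.141 0.    1.747] w 85.3 gf 0.0 F [ 0.8  0.  -0.2] q [ 0.36  0.49 -0.39  1.7   0.22  0.99  0.06]
need [ 5.84  5.17 -0.05] turn 0.1
```

```bash
python3 -m inch '[[[2.9,2.6,0,0],[5.8,5.2,0,0],[5.8,5.2,0,0],[5.8,5.2,0,0],[5.8,5.2,0,0],[5.8,5.2,0,0]]]' >/dev/null
python3 - <<'E'
from h import *
need([600,-15,270],100)
p=camera_params("wrist"); im=get_image("wrist"); cv2.imwrite("pics/w1.png",im)
R=cv2.Rodrigues(np.array(p["rvec"],float))[0]; print(np.array(p["mtx"])[0],-R.T@np.array(p["tvec"]).ravel(),R.round(2).tolist())
for c,z in(("red",107.5),("orange",70)):
    for a,ct,pts in blobs(mask(im,c),40):
        r=cv2.minAreaRect(pts.astype(np.float32)); print(c,a,ct,onz(p,[ct],z).round(1),cv2.boxPoints(r).round().tolist())
E
```

```text
t 1.93 pos [599.2 -19.  268.9] rot [-3.14e+00  1.00e-03  1.74e+00] w 84.5 gf 0.0 F [ 0.1 -0.3  0.7] q [ 0.23  0.54 -0.39  1.61  0.23  1.04 -0.06]
need [ 0.38  0.15 -0.11] turn -0.3
[306.48241377   0.         251.0309779 ] [587.32892619  46.85622933 411.39567378] [[0.99, 0.17, -0.0], [0.16, -0.95, 0.26], [0.04, -0.26, -0.96]]
red 853 [262.08675264 174.26025791] [[608.8 -15.9 107.5]] [[254.0, 135.0], [265.0, 134.0], [271.0, 214.0], [259.0, 214.0]]
orange 344 [180.14244186  46.35174419] [[504.5  94.3  70. ]] [[173.0, 30.0], [186.0, 29.0], [188.0, 62.0], [174.0, 63.0]]
```

View pics/w1.png

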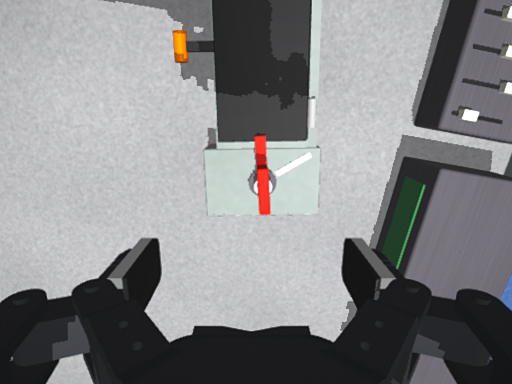

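Wrist view: the orange bar is at (180,46), the nose tip at (260,135), the far end of the grip bar at (265,214), and the white line runs (275,177)–(311,155). The case edges run nearly vertical.

Run:
```python
from h import *
im=cv2.imread("pics/w1.png"); p=camera_params("wrist"); m=mask(im,"red")
for r in range(134,216,4):
    x=np.where(m[r,240:290])[0]+240
    if len(x): print(r,x.min(),x.max(),end="; ")
print()
h=cv2.cvtColor(im,cv2.COLOR_BGR2HSV); 
w=onz(p,[(265.2,214.5),(260,134.5),(264,190),(261,160)],107.5); print(w.round(1).tolist())
for r in (213,200,190,180):
    x=np.where(m[r,240:290])[0]+240; print(r,onz(p,[(x.min()-.5,r),(x.max()+.5,r)],107.5)[:,:2].round(1).tolist())
print("tip z73.5",onz(p,[(260,134.5)],73.5).round(1), onz(p,[(260,134.5)],68).round(1))
print("white line",onz(p,[(275,177),(311,155)],60).round(1).tolist())
print("pod right-bottom corners",onz(p,[(206,214.5),(319,214.5),(206,149),(319,148)],60).round(1).tolist())
print("orange",onz(p,[(173.5,46.3),(188,46.3),(180,29.5),(180,63)],63).round(1).tolist())
```

```text
138 254 265; 142 255 265; 146 255 265; 150 255 265; 154 256 265; 158 256 265; 162 257 266; 166 257 266; 170 257 268; 174 257 268; 178 257 268; 182 258 267; 186 258 268; 190 258 268; 194 258 268; 198 259 269; 202 259 269; 206 260 269; 210 260 269; 214 261 266; 
[[619.9, -58.0, 107.5], [599.9, 22.8, 107.5], [613.9, -32.0, 107.5], [605.3, -1.9, 107.5]]
213 [[613.7, -57.4], [624.1, -55.6]]
200 [[610.2, -43.5], [621.4, -41.6]]
190 [[607.3, -33.1], [618.4, -31.2]]
180 [[605.5, -22.7], [616.5, -20.8]]
tip z73.5 [[601.3  20.1  73.5]] [[601.5  19.6  68. ]]
white line [[627.9, -26.5, 60.0], [663.9, 6.0, 60.0]]
pod right-bottom corners [[554.1, -86.6, 60.0], [689.5, -63.3, 60.0], [543.7, -7.6, 60.0], [671.2, 15.5, 60.0]]
orange [[496.0, 94.2, 63.0], [511.1, 96.7, 63.0], [500.9, 111.4, 63.0], [504.6, 79.0, 63.0]]
```

```bash
python3 -c "from h import *; need([613.4,-34.5,78],103)"
```

```text
t 1.98 pos [599.3 -19.1 269.1] rot [-3.141e+00  1.000e-03  1.740e+00] w 84.8 gf 0.0 F [ 0.3  0.3 -0.9] q [ 0.23  0.54 -0.39  1.61  0.23  1.04 -0.06]
need [-1.73  1.15 19.11] turn -3.3
```

```bash
python3 -m inch '[[[-0.5,0.3,3.5,-1],[-1,0.6,7,-2],[-1.4,0.9,10.5,-3],[-1.7,1.2,13.5,-3.3],[-1.7,1.2,16,-3.3],[-1.7,1.2,17.7,-3.3],[-1.7,1.2,18.8,-3.3],[-1.7,1.2,19.1,-3.3]]]' 5 >/dev/null
python3 -c "from h import *; need([613.4,-34.5,78],103)"
```

```text
t 2.65 pos [613.2 -33.2  76.6] rot [-3.138 -0.     1.798] w 50.2 gf 0.0 F [ 0.  -0.1 -0.5] q [ 0.2   0.79 -0.31  1.74  0.36  0.67 -0.08]
need [-0.14 -0.01 -0.14] turn 0.0
```

```bash
python3 -m inch '[[[-0.1,0,-0.1,0],[-0.1,0,-0.1,0],[-0.1,0,-0.1,0],[-0.1,0,-0.1,0],[-0.1,0,-0.1,0],[-0.1,0,-0.1,0],[-0.1,0,-0.1,0],[-0.1,0,-0.1,0]]]' 0 >/dev/null
python3 -c "from h import *; need([613.4,-34.5,78],39.5)"
```

```text
t 3.32 pos [614.6 -33.5  81.1] rot [-3.141e+00  1.000e-03  1.800e+00] w 14.8 gf 58.6 F [-4.4 -1.4  5.8] q [ 0.2   0.79 -0.32  1.73  0.36  0.68 -0.08]
need [-0.07 -0.13  0.31] turn 63.6
```

```bash
python3 -m inch '[[[0,0,-0.2,4],[0,0,-0.2,10],[0,0,-0.2,16],[0,0,-0.2,22],[0,0,-0.2,28],[0,0,-0.2,32],[0,0,-0.2,35],[0,0,-0.2,35]]]' >/dev/null
python3 - <<'E'
from h import *; need([613.4,-34.5,78],39.5)
p=camera_params("wrist"); im=get_image("wrist"); cv2.imwrite("pics/w2.png",im)
E
```

```text
t 3.98 pos [615.1 -33.5  81.4] rot [3.140e+00 1.000e-03 1.188e+00] w 14.6 gf 59.4 F [ 2.4 -1.9 -7.2] q [ 0.1   0.77 -0.15  1.74  0.18  0.65 -0.53]
need [-0.15 -0.12  0.34] turn 28.6
```

View pics/w2.png

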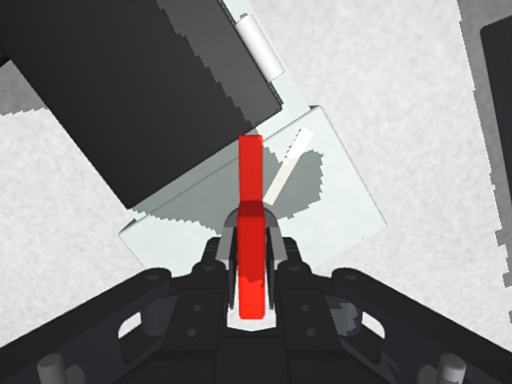

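The latch is gripped and turns with the tool: the nose runs (251,135)–(251,205), and the white line (268,202)–(307,130) is still about 28° further on.

```bash
python3 -m inch '[[[0,0,0,5],[0,0,0,11],[0,0,0,17],[0,0,0,22],[0,0,0,26],[0,0,0,28.5],[0,0,0,28.5],[0,0,0,28.5]]]' >/dev/null
python3 - <<'E'
from h import *; need([613.4,-34.5,78],39.5)
p=camera_params("wrist"); im=get_image("wrist"); cv2.imwrite("pics/w3.png",im)
E
```

```text
t 4.7 pos [615.6 -33.8  81.4] rot [ 3.14  -0.     0.694] w 14.4 gf 59.2 F [ 3.  -4.2 -8.1] q [ 0.02  0.77 -0.02  1.74  0.02  0.64 -0.89]
need [-0.21 -0.09  0.34] turn 0.2
```

View pics/w3.png

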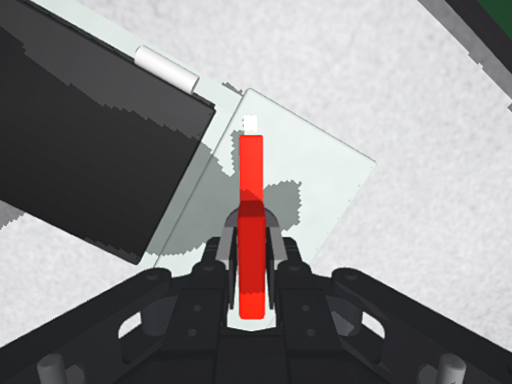

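The white line's end shows straight ahead of the nose at (250,124), so the latch is set. I'll release it and go up.

```bash
python3 -m inch '[[[0,0,0,0],[0,0,0,0],[0,0,0,0],[0,0,-1,0],[0,0,-3,0],[0,0,-6,0],[0,0,-9,0],[0,0,-12,0]]]' 6 >/dev/null
python3 - <<'E'
from h import *; need([490,80,200],9.75)
E
```

```text
t 5.42 pos [614.7 -32.  203.8] rot [-3.141e+00 -1.000e-03  6.930e-01] w 59.9 gf 0.0 F [ 1.5 -1.1 -0.4] q [ 0.02  0.61 -0.02  1.65  0.01  0.89 -0.88]
need [ -2.43 -16.59   0.38] turn 30.0
```

```bash
python3 -m inch '[[[-0.4,-2.8,0,5],[-0.8,-5.6,0,10],[-1.2,-8.4,0,15],[-1.6,-11.2,0,20],[-2,-14,0,25],[-2.4,-16.6,0,30],[-2.4,-16.6,0,30],[-2.4,-16.6,0,30]]]' 6 >/dev/null
python3 - <<'E'
from h import *; need([506,97,46],9.75)
p=camera_params("wrist"); im=get_image("wrist"); cv2.imwrite("pics/w4.png",im)
for c,z in(("red",107.5),("orange",63)):
    for a,ct,pts in blobs(mask(im,c),40):
        b=cv2.boxPoints(cv2.minAreaRect(pts.astype(np.float32))); print(c,a,ct,onz(p,[ct],z).round(1),b.round().tolist(),onz(p,b,z)[:,:2].round(1).tolist())
E
```

```text
t 6.08 pos [489.8  81.7 202.5] rot [-3.141e+00 -1.000e-03  1.730e-01] w 60.2 gf 0.0 F [-0.8 -0.4 -0.2] q [-0.31  0.45  0.13  1.97 -0.09  0.72 -1.53]
need [ 1.84 -1.21 15.66] turn 0.2
red 2894 [420.032481   49.0252246] [[616.2 -19.3 107.5]] [[379.0, 4.0], [418.0, -12.0], [458.0, 84.0], [419.0, 100.0]] [[639.2, 17.7], [653.7, -6.0], [598.0, -54.5], [581.8, -29.3]]
orange 90 [239.35555556 158.17777778] [[508.   96.3  63. ]] [[223.0, 157.0], [255.0, 156.0], [255.0, 160.0], [223.0, 161.0]] [[506.4, 111.5], [512.5, 82.4], [508.8, 81.6], [502.8, 110.8]]
orange 67 [239.28358209 169.52238806] [[497.4  94.6  63. ]] [[224.0, 169.0], [255.0, 168.0], [255.0, 170.0], [224.0, 171.0]] [[495.4, 108.8], [501.4, 80.3], [499.5, 79.9], [493.5, 108.5]]
```

View pics/w4.png

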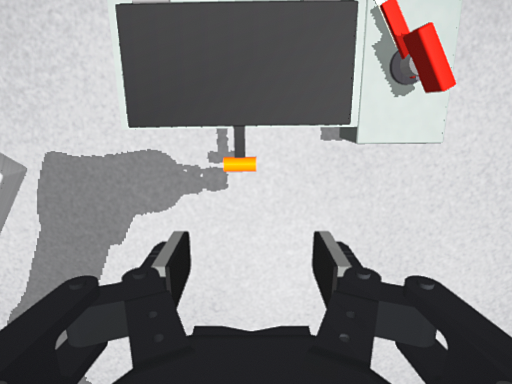

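The orange bar is centred at about (239,163), and the latch lies at its set angle in the upper right. I'll go down onto the bar.

```bash
python3 -m inch '[[[0.6,-0.5,3,0.2],[1.2,-1,6.5,0.2],[1.7,-1.2,10,0.2],[1.7,-1.2,12.5,0.2],[1.7,-1.2,14.3,0.2],[1.7,-1.2,15.3,0.2],[1.7,-1.2,15.7,0.2],[1.7,-1.2,15.7,0.2]]]' 6 >/dev/null
python3 - <<'E'
from h import *; need([504.5,96,46],9.75)
E
python3 -m inch '[[[0,0,0,0],[0,0,0,0],[0,0,0,0],[0,0,0,0],[0,0,0,0],[0,0,0,0],[0,0,0,0],[0,0,0,0]]]' 0 >/dev/null
python3 - <<'E'
from h import *; need([504.5,96,46],9.75)
p=camera_params("wrist"); im=get_image("wrist"); cv2.imwrite("pics/w5.png",im)
E
```

```text
t 6.8 pos [505.7  93.8  44. ] rot [3.141 0.    0.164] w 59.8 gf 0.0 F [-0.1 -0.6  0.9] q [-0.29  0.74  0.07  2.04 -0.14  0.37 -1.51]
need [-0.09 -0.24 -0.2 ] turn -0.4
t 7.47 pos [506.2  95.4  45.9] rot [-3.141e+00 -3.000e-03  1.650e-01] w 28.7 gf 58.8 F [-0.5  1.6  5.2] q [-0.29  0.74  0.07  2.04 -0.14  0.37 -1.51]
need [-0.16 -0.09 -0.01] turn -0.3
```

View pics/w5.png

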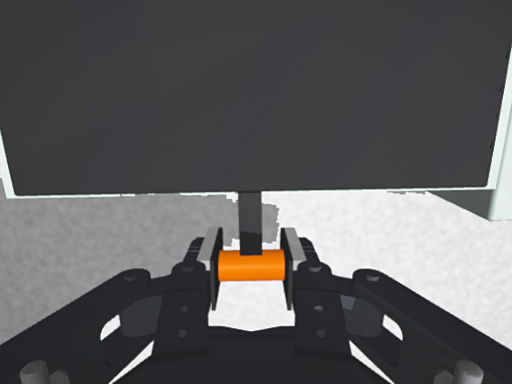

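The bar is held squarely between the pads, at (252,266). I'll start the arc with the first 30°.

```bash
python3 -m inch '[[[0.03,0,-0.9,0],[0.12,0,-1.8,0],[0.27,0,-2.7,0],[0.48,0,-3.6,0],[0.75,0,-4.5,0],[1.07,0,-5.4,0],[1.45,0,-6.2,0],[1.9,0,-7,0]]]' 0 >/dev/null
python3 - <<'E'
from h import *; need([506.2+18.8*.986,95.4+18.8*.168,45.9+70],9.4)
E
```

```text
t 8.18 pos [524.2  98.7 115.4] rot [-3.14e+00 -1.00e-03  1.66e-01] w 28.5 gf 59.5 F [ 2.9  4.8 -6. ] q [-0.31  0.63  0.11  1.95 -0.12  0.56 -1.53]
need [ 0.05  0.02 -0.05] turn 0.1
```

Tracking is good, with small forces.

```bash
python3 -m inch '[[[0.5,0,-0.8,0],[1,0,-1.5,0],[1.6,0,-2.2,0],[2.2,0,-2.9,0],[2.9,0,-3.5,0],[3.6,0,-4.1,0],[4.35,0,-4.65,0],[5.1,0,-5.1,0]]]' 0 >/dev/null
python3 - <<'E'
from h import *; need([506.2+70*.986,95.4+70*.168,45.9+121.2],9.4)
E
```

```text
t 8.85 pos [571.8 107.6 165.5] rot [-3.139  0.005  0.166] w 28.4 gf 59.5 F [-0.9  5.2 -6.1] q [-0.31  0.62  0.12  1.78 -0.11  0.76 -1.54]
need [ 0.33  0.1  -0.17] turn 0.1
```

```bash
python3 -m inch '[[[0.8,0,-0.45,0],[1.65,0,-0.8,0],[2.5,0,-1.15,0],[3.4,0,-1.4,0],[4.3,0,-1.6,0],[5.2,0,-1.75,0],[6.1,0,-1.85,0],[6.8,0,-1.9,0]]]' 0 >/dev/null
python3 -m inch '[[[0,0,0,0],[0,0,0,0],[0,0,0,0],[0,0,0,0],[0,0,0,0],[0,0,0,0]]]' >/dev/null
python3 - <<'E'
from h import *; need([506.2+140*.986,95.4+140*.168,45.9+140],9.4)
p=camera_params("wrist"); im=get_image("wrist"); 
a=get_image("side"); cv2.imwrite("pics/fin.png",np.hstack([cv2.resize(im,(400,300)),cv2.resize(a[120:300,130:370],(400,300))]))
E
```

```text
t 10.02 pos [638.5 120.  184.8] rot [-3.138  0.005  0.167] w 28.3 gf 59.0 F [-2.3  5.   0.8] q [-0.3   0.68  0.13  1.56 -0.11  0.91 -1.54]
need [ 0.55  0.21 -0.11] turn 0.2
```

View pics/fin.png

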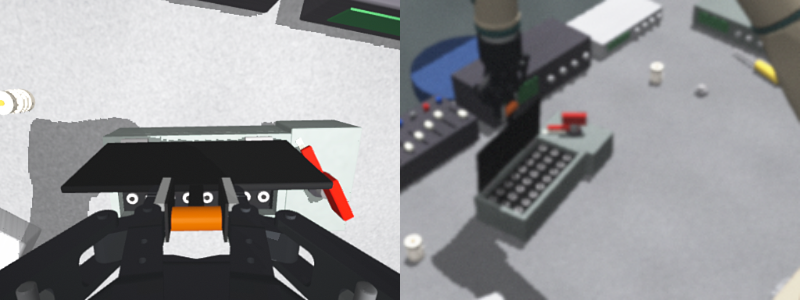

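The flap is nearly upright, about 88°, with the bar gripped and the latch still along its line. I'll add the last 5 mm and let it settle.

```bash
python3 -m inch '[[[0.2,0,0,0],[0.4,0,0,0],[0.55,0,0,0],[0.55,0,0,0],[0.55,0,0,0],[0.55,0,0,0],[0.55,0,0,0],[0.55,0,0,0]]]' >/dev/null
python3 - <<'E'
from h import *; need([506.2+140*.986,95.4+140*.168,45.9+140],9.4)
im=get_image("side"); p=camera_params("side")
for a,ct,pts in blobs(mask(im,"orange"),5):
    print("orange",a,ct.round(1),onz(p,[ct],203).round(1))
w=get_image("wrist"); p=camera_params("wrist")
for a,ct,pts in blobs(mask(w,"orange"),100): print("wrist",a,onz(p,[ct],203).round(1))
for a,ct,pts in blobs(mask(w,"red"),100):
    v=cv2.fitLine(pts.astype(np.float32),cv2.DIST_L2,0,.01,.01).ravel(); q=onz(p,[v[2:]-40*v[:2],v[2:]+40*v[:2]],90); d=q[1]-q[0]; print("latch az~",np.degrees(np.arctan2(d[1],d[0])))
E
```

```text
t 10.78 pos [643.8 121.  185.1] rot [-3.137  0.005  0.166] w 28.2 gf 58.8 F [-4.8  6.5  1.2] q [-0.3   0.69  0.13  1.55 -0.11  0.92 -1.54]
need [ 0.01  0.21 -0.08] turn 0.1
orange 34 [195. 183.] [[635.9 116.2 203. ]]
wrist 2008 [[633.6 119.2 203. ]]
latch az~ -128.4141367971497
latch az~ -138.54134120157778
```

Run:
```python
from h import *
w5=cv2.imread("pics/w5.png"); p=camera_params("wrist"); w=get_image("wrist"); cv2.imwrite("pics/w6.png",w)
for n,i in(("w5",w5),("now",w)):
    for a,ct,pts in blobs(mask(i,"orange"),100): print(n,a,ct.round(1),pts.min(0),pts.max(0))
print(p["rvec"],p["tvec"])
np.save("pose6.npy",np.r_[np.ravel(p["rvec"]),np.ravel(p["tvec"])])
need([0,0,0],0)
cv2.imwrite("pics/crop6.png",cv2.resize(w[140:300,200:470],(800,474),interpolation=cv2.INTER_CUBIC))
```

```text
w5 1913 [251.  265.7] [218. 249.] [284. 281.]
now 2009 [251.1 280.1] [218. 264.] [284. 295.]
[-2.23395265  1.88848853  0.26514165] [ 13.64757465 606.94118003 509.41021007]
t 10.93 pos [643.8 121.  185. ] rot [-3.137  0.005  0.166] w 28.0 gf 58.8 F [-3.8  7.   1.4] q [-0.3   0.69  0.13  1.55 -0.11  0.92 -1.54]
need [-65.41   1.39  18.81] turn 9.5
```

View pics/crop6.png

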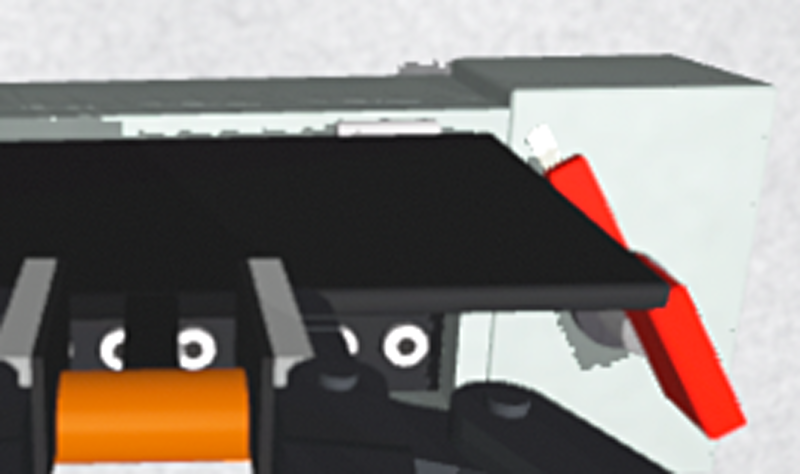

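The crop shows the nose still in line with the white line. In the full image the bar has slid in the pads, from row 266 to row 280, so I need the true flap angle from rays.

Run:
```python
from h import *
p=camera_params("wrist"); th=np.radians(9.75); ex=np.array([np.cos(th),np.sin(th),0]); ey=np.array([-np.sin(th),np.cos(th),0])
ax=np.array([614.3,-34,0])
bay=lambda q:np.c_[(q-ax)@ex,(q-ax)@ey-148,q[:,2]].round(1)
cr=lambda u,v:(200+(u+.5)/2.963-.5,140+(v+.5)/2.963-.5)
print("hinge corner z68",bay(onz(p,[cr(490,135)],68)))
for z in(166,168):print("free corner",z,bay(onz(p,[cr(670,285)],z)))
print("bar now z203/202",bay(onz(p,[(251.1,280.1)],203)),bay(onz(p,[(251.1,280.1)],202)))
print("bar if w5 pixel",bay(onz(p,[(251,265.7)],202.1)-np.array([137.6,25.6,139.1])))
print("pod corners z60",bay(onz(p,[cr(514,88),cr(772,87)],60)),"line tip",bay(onz(p,[cr(540,130)],60)))
print("nose tip z73.5",bay(onz(p,[cr(565,163)],73.5)),"bar far end z107.5",bay(onz(p,[cr(728,430)],107.5)))
```

```text
hinge corner z68 [[ 54.7 -99.3  68. ]]
free corner 166 [[  50.2 -100.1  166. ]]
free corner 168 [[ 51.1 -98.9 168. ]]
bar now z203/202 [[ 44.9  -0.3 203. ]] [[ 44.3  -0.3 202. ]]
bar if w5 pixel [[-88.2  -2.2  63. ]]
pod corners z60 [[  67.2 -108.2   60. ]
 [  67.4 -186.4   60. ]] line tip [[  54.2 -117.4   60. ]]
nose tip z73.5 [[  47.7 -120.    73.5]] bar far end z107.5 [[ -19.5 -159.   107.5]]
```

Latch reads 59.9°. The flap reads about 87–88°, so I'll add 6 mm and measure again.

```bash
python3 -m inch '[[[0.1,0,0,0],[0.2,0,0,0],[0.3,0,0,0],[0.4,0,0,0],[0.5,0,0,0],[0.6,0,0,0],[0.6,0,0,0],[0.6,0,0,0]]]' >/dev/null
python3 - <<'E'
from h import *
need([0,0,0],0)
p=camera_params("wrist"); w=get_image("wrist"); th=np.radians(9.75); ex=np.array([np.cos(th),np.sin(th),0]); ey=np.array([-np.sin(th),np.cos(th),0])
ax=np.array([614.3,-34,0]); bay=lambda q:np.c_[(q-ax)@ex,(q-ax)@ey-148,q[:,2]].round(1)
for a,ct,pts in blobs(mask(w,"orange"),100): print(ct,bay(onz(p,[ct],203)))
E
```

```text
t 11.6 pos [649.7 122.1 185. ] rot [-3.137  0.005  0.167] w 28.5 gf 58.9 F [-3.   5.8  2.1] q [-0.3   0.7   0.13  1.53 -0.11  0.93 -1.54]
need [-66.     1.34  18.82] turn 9.6
[250.95537928 280.68815072] [[ 5.05e+01 -1.00e-01  2.03e+02]]
```

The bar now reads at bay x 50.5–53.7 mm against 55 for upright, which is 88–90° and at rest. Handing in.

```bash
python3 -c "
from h import *; need([0,0,0],0)
from cell import order; print(order.finish_job())"
```

```text
t 11.65 pos [649.6 122.1 185.1] rot [-3.137  0.005  0.167] w 28.0 gf 58.9 F [-3.6  6.7  2. ] q [-0.3   0.7   0.13  1.53 -0.11  0.93 -1.54]
need [-66.     1.34  18.83] turn 9.6
the job is handed in; nothing more can be done
None
```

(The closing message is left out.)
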